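# Pop the battery hatch of the model solar plant

### The job

Open the yellow battery hatch of the model solar plant: press its round black pad down with the fingertips once, all the way, let go so that the hatch pops up by itself, then stay clear and watch for two seconds that it stays open. Press it only once (a second press locks it shut), do not shove or lift the boxes, and leave the blue hatch and the other things on the table alone.

Things in the scene. Friction and masses are not known exactly. Their poses are not given: they have to be found in the camera images.
- battery_box: Battery box: black, 170 x 120 mm, 78 mm high, about 1.8 kg, loose on the table, yellow hatch on top. Origin at the centre of its underside; x along the 170 mm side from pad end to hinge end, z up. The yellow plate (114 x 120 x 8 mm) is the pad end of the top, hinged at x = +30 mm, z = 74 mm; behind it a black deck with a red and a steel stud (6 mm high).
- battery_hatch_pad (a point): Centre of the top face of the yellow hatch's round black press pad (26 mm across, 2 mm proud), 80 mm above the table when shut; moves with the hatch. On the hatch's middle line, 20 mm in from its free edge, 95 mm from the hinge. x points to the hinge, z out of the hatch's top face.
- battery_hatch (a joint): Angle of the yellow hatch, rad. 0: shut, latched; about -0.06: pressed fully in (pad 5.7 mm down, at a stop), takes about 4 N on the pad; about 0.58: popped open, free edge 60 mm up. Let go from fully in, a spring swings it open in half a second and it stays, pushing lightly on what is above. Let go too early, it returns to 0. Pressed right down again once open, it locks at 0 for good.
- logger_box: The data logger's box: same black box, sizes and axes as the battery box, but with a blue hatch. To be left alone. The two boxes swap places.
- logger_hatch (a joint): Angle of the blue hatch, rad, same meaning as the yellow one's. To be left shut at 0.
- spare_cell: Bystander: a loose orange and copper battery cell standing upright, 32 mm across, 61 mm high. Origin at the centre of its underside.
- model_tree: Bystander: a loose model tree, 127 mm high, green crown about 75 mm across on a 52 mm wooden disc. Origin at the centre of its underside.
- phone: Bystander: a loose black phone lying flat, 148 (x) x 72 (y) x 9 mm. Origin at the centre of its underside.
- screwdriver: Bystander: a loose screwdriver lying on the table along its x, under 40 mm high.

How it is judged:
On the way, in this order (a step that is already met when the one before it is completed fails the run):
1. the yellow hatch is pressed in by the fingers (value of joint battery_hatch below -0.03 rad and contact force between the fingers and battery_box above 0.5 N), for 0.02 s.
2. the yellow hatch has popped open and stands open untouched for 1.5 s (value of joint battery_hatch above 0.5 rad and contact force between each of the fingers, the arm and battery_box below 0.1 N), for 1.5 s.
At the end, for the whole second after the job is handed in: The yellow hatch stands open (above 0.5 rad) and still, the blue hatch is shut (within -0.02 and 0.05 rad), both boxes stand flat within 20 mm of where they started, at rest (value of joint battery_hatch above 0.5 rad and velocity of joint battery_hatch between -0.05 and 0.05 rad/s and value of joint logger_hatch between -0.02 and 0.05 rad and distance of each of battery_box, logger_box from where it was at the start of the episode below 0.02 m and angle between battery_box's own z axis and vertical below 0.05 rad and linear speed of battery_box below 0.02 m/s); the robot touches nothing.
It fails at once if the blue hatch pressed in or opened (value of joint logger_hatch below -0.035 rad or value of joint logger_hatch above 0.1 rad).
It fails at once if a box shoved, lifted or tipped (20 mm, 0.15 rad) (distance of any of battery_box, logger_box from where it was at the start of the episode above 0.02 m or angle between any of battery_box, logger_box's own z axis and vertical above 0.15 rad).
It fails at once if a bystander knocked, moved or lifted (20 mm) (distance of any of spare_cell, model_tree, phone, screwdriver from where it was at the start of the episode above 0.02 m).
It also fails if it takes over 35 s, if anything falls off the work surface, if the arm or the gripper's body presses on something with over 40 N, if the wrist force passes 120 N, or if a joint passes its speed limit or range.

### The arm

A 6-joint arm with a two-finger parallel gripper is mounted at the origin on the work surface. World frame = base frame: x ahead of the robot, y to its left, z up, the work surface at z = 0. Lengths are in m, angles in rad, forces in N, time in s.
With the tool pointing down it reaches from about 0.3 to 0.875 m from the base axis. Payload 6.4 kg.
Tool frame: the origin (TCP) lies between the finger pads; the fingertips stand 19 mm ahead of it and the grasp point (between the pads) is the TCP; z points along the fingers, y is the direction in which the jaws open and shut (so a half turn about z gives the same grasp; the last joint's range is limited). The gripper opens to 85 mm and grips with 20 to 120 N. Pads are 22 mm wide; open, the fingers measure 114 mm over their backs; the gripper's body (76 mm by 85 mm) begins 54 mm behind the grasp point. The pads swing forward as they close: fully open they stand 13 mm farther back than shut.
Start: joints at [-1.368, 0.181, 1.607, -0, 1.354, -0.206], TCP at [0.229, -0.528, 0.25] pointing down, gripper open.
Joint ranges: [-2.99, 2.99], [-0.89, 2.07], [0.3, 2.58], [-1.14, 4.28], [0, 2.63], [-3.12, 3.12]. Speed limits (rad/s): [2.57, 2.57, 3.01, 3.14, 3.14, 3.14].

### API

Orientations are given as a unit quaternion [w, x, y, z].
In Python, from bench import * gives the robot as it stands.
- The arm moves only by the tool apply_moves, never from a script. Its argument "moves" is a list that holds one entry, the list of rows, each a list of 7 numbers: the shift along the tool's x, y, z in cm, then the turn, a rotation vector about the tool's x, y, z in rad, then the opening, from 0 (shut) to 1 (fully open). A call has 1 to 8 rows; each row is the pose to reach, as a shift and turn from the pose commanded when the call began, along the tool's axes at that moment; what a row does not reach only later rows make up. A row lasts 1/10 s, in which the tool goes at most 50 mm and 8.59 degrees, less where a joint would pass 70% of its speed; a pose out of reach is approached as far as the arm can. A call with a gripper value outside its range is refused whole. The fingers move at their own pace and stop on an object; the grip force is fixed at half the most. Time passes only in rows, so rows that repeat a pose let the fingers close. It gives the time, the measured TCP pose, the force and the opening at its end, in the units of the state.
- get_obs(): the state, without advancing time (a new reading comes with each control period).
- camera(name): name is "side" or "top"; returns the picture (400x640x3 uint8, red, green, blue); there is no depth.
- get_calibration(name): a dict with "vertical_fov" (degrees; the focal length in pixels is half the picture's height over the tangent of half this angle, whatever the lens; pixels are square), "cx", "cy" (the principal point, pixels), "k1" (the pictures are not rectified: a ray, as slopes to the right and down, at radius r is drawn at 1 + k1 r^2 times it, then the intrinsics apply), "R" (3x3) and "t" (3): a world point X has camera coordinates R X + t. Camera axes: x right, y down, z forward; pixel columns grow to the right and rows downward; lengths in m; the calibration is good to about 2 mm. A picture is of the moment at which its call begins. get_calibration takes no time and is no camera call.
- hand_in(): hands the job in, once; it reports no verdict.
The state is a dict: "time_s": time; "q": joint angles; "dq": joint speeds; "joint_efforts": joint torques, N m; "eef_pos": TCP position; "eef_rot": TCP orientation; "wrist_force": force on the tool from outside, world axes, zero at the start; "torque": the same for the moment, N m; "opening": opening from 0.0 (shut) to 1.0 (fully open).
Only numpy, scipy, OpenCV 4.12 (cv2) and the standard library are available. Lean on these libraries where they do the work, as an engineer would, in place of code of your own. Each camera call takes 0.05 s, during which the arm holds its last target. There are 200 camera calls.

## Working session

There is one attempt and no reset: what is moved stays moved. The work goes in short steps, Python scripts to look and compute and a tool call to move; the robot and the scene stay as the last step left them, time stands still between calls to the robot, and variables do not carry over. Pictures are saved under pics/ and viewed, about 8 in all and at most 12, crops included, and the job is handed in when it is done.

Besides the shell and the picture viewer there is one more tool, called as name(argument=value, ...), one argument or row to a line, values as JSON. apply_moves: Moves the arm, as the interface text tells. Its arguments: {"type":"object","properties":{"moves":{"type":"array","items":{"type":"array","items":{"type":"array","items":{"type":"number"}}}}},"required":["moves"]}

```bash
mkdir -p pics; ls
python3 - <<'E'
from bench import *
import cv2
for n in("top","side"):
    cv2.imwrite(f"pics/{n}0.png",camera(n)[:,:,::-1]); print(n,get_calibration(n))
print(get_obs())
E
```

```text
pics
top {'vertical_fov': 55.77675743562682, 'cx': 318.7102964313019, 'cy': 193.95380417949818, 'k1': -0.06759636694760218, 'R': array([[ 0.01649951, -0.99975277,  0.0149053 ],
       [-0.98995343, -0.01842785, -0.14018783],
       [ 0.14042784, -0.01244253, -0.99001273]]), 't': array([-0.02523348,  0.59578784,  1.20127784])}
side {'vertical_fov': 47.14559101561481, 'cx': 317.43723475832013, 'cy': 193.4562746583679, 'k1': -0.018613383318189458, 'R': array([[-0.91344328, -0.40683346,  0.01038818],
       [-0.3088589 ,  0.67639218, -0.66865522],
       [ 0.26500484, -0.61398709, -0.74350002]]), 't': array([0.53452332, 0.23878654, 1.07644167])}
{'time_s': 0.1, 'q': array([-1.36828751e+00,  1.81477040e-01,  1.60789339e+00, -2.55487233e-05,
        1.35381445e+00, -2.06317055e-01]), 'dq': array([-0.00144207, -0.00119349, -0.00079766, -0.00093632, -0.00214197,
        0.001113  ]), 'joint_efforts': array([ 3.61221964e-04, -4.45877516e+01, -3.52236629e+01, -4.51146443e-04,
        4.13938717e-03,  4.77944212e-06]), 'eef_pos': array([ 0.22848529, -0.52714666,  0.2494755 ]), 'eef_rot': array([-7.96134589e-04,  9.79179452e-01,  2.02994992e-01, -1.09567163e-05]), 'wrist_force': array([-0.09076763, -0.98472279,  0.60406555]), 'torque': array([-0.0751732 ,  0.00550877,  0.02422073]), 'opening': 0.9968445956182448}
```

View pics/top0.png

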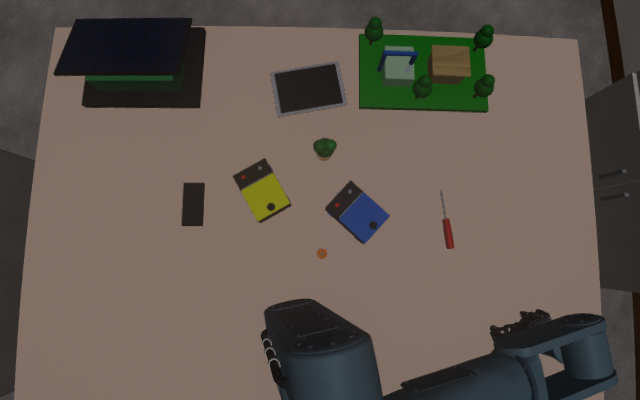

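View pics/side0.png

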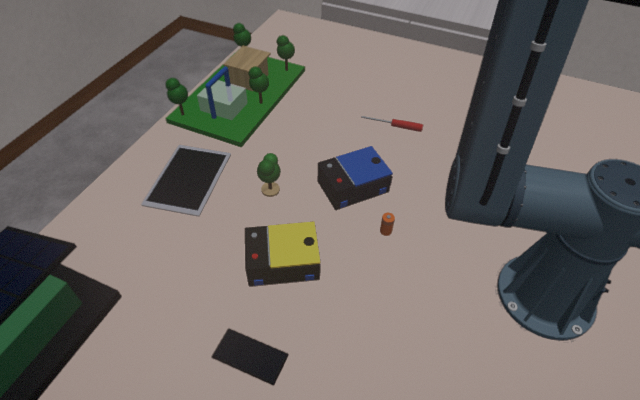

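The top view shows the yellow hatch at about (265,197) with its pad at (271,207). Its hinge end points up-left, towards the studs near (253,172). The side view has the pad at (309,241). The blue box is at (358,212) and the cell at (322,253), both in the top view.

```bash
cat > h.py <<'E'
from bench import *
import cv2, numpy as np
def K(n):
    c=get_calibration(n); f=200/np.tan(np.radians(c["vertical_fov"])/2); return c,f
def ray(n,p):
    c,f=K(n); d=np.array([(p[0]-c["cx"])/f,(p[1]-c["cy"])/f]); s=d.copy()
    for _ in range(20): s=d/(1+c["k1"]*(s@s))
    v=c["R"].T@np.r_[s,1]; return -c["R"].T@c["t"], v/np.linalg.norm(v)
def plane(n,p,z):
    o,v=ray(n,p); return o+v*(z-o[2])/v[2]
def tri(a,b):
    (o,v),(q,w)=ray("top",a),ray("side",b)
    s=np.linalg.lstsq(np.c_[v,-w],q-o,rcond=None)[0]; A,B=o+s[0]*v,q+s[1]*w
    return (A+B)/2,np.linalg.norm(A-B)
def hatch(n,img,lo=(22,120,60),hi=(38,255,255)):
    hsv=cv2.cvtColor(img,cv2.COLOR_RGB2HSV); m=cv2.inRange(hsv,lo,hi)
    C=max(cv2.findContours(m,cv2.RETR_EXTERNAL,cv2.CHAIN_APPROX_NONE)[0],key=cv2.contourArea)
    full=cv2.drawContours(np.zeros_like(m),[cv2.convexHull(C)],-1,255,-1)
    hole=cv2.erode(full,np.ones((3,3)))&~m
    L=max(cv2.findContours(hole,cv2.RETR_EXTERNAL,cv2.CHAIN_APPROX_NONE)[0],key=cv2.contourArea)
    M=cv2.moments(L); pad=np.array([M["m10"],M["m01"]])/M["m00"]
    quad=cv2.approxPolyDP(cv2.convexHull(C),0.05*cv2.arcLength(C,True),True)[:,0]
    return pad,quad,cv2.contourArea(L),cv2.boundingRect(L)
E
python3 - <<'E'
from h import *
np.set_printoptions(precision=4,suppress=True)
P={}
for n in("top","side"):
    pad,q,a,r=hatch(n,camera(n)); P[n]=pad
    print(n,pad,a,r,q.tolist()); W=np.array([plane(n,p,.078) for p in q]); print(W, "sides",np.linalg.norm(W-np.roll(W,-1,0),axis=1)); print("pad@80",plane(n,pad,.08))
print(tri(P["top"],P["side"]))
# bystanders / other box
for nm,p,z in(("blue pad",(373,225),.08),("cell",(322,253),.061),("tree",(325,148),.1)): print(nm,plane("top",p,z))
E
```

```text
top [270.7  206.52] 25.0 (268, 204, 7, 6) [[273, 173], [289, 203], [258, 221], [241, 190]]
[[0.6564 0.1339 0.078 ]
 [0.5602 0.0797 0.078 ]
 [0.5011 0.1762 0.078 ]
 [0.5992 0.2344 0.078 ]] sides [0.1104 0.1131 0.1141 0.1157]
pad@80 [0.5477 0.1373 0.08  ]
side [308.5    240.7233] 50.0 (304, 237, 10, 8) [[313, 222], [319, 263], [271, 268], [268, 226]]
[[0.5609 0.083  0.078 ]
 [0.4998 0.1851 0.078 ]
 [0.5924 0.2417 0.078 ]
 [0.6547 0.1392 0.078 ]] sides [0.119  0.1086 0.1199 0.1094]
pad@80 [0.5468 0.1398 0.08  ]
(array([0.5479, 0.1377, 0.0767]), np.float64(0.00023425159771380945))
blue pad [ 0.4947 -0.1878  0.08  ]
cell [ 0.4043 -0.0281  0.061 ]
tree [ 0.7366 -0.0317  0.1   ]
```

Both views agree: the pad is at about (0.548, 0.138), 77–80 mm high, with sides of about 113 mm, so that's plausible. I'll move over it with the fingers shut, staying above everything.

apply_moves(
  moves=[
    [[4,-3.5,0,0,0,0,0],[8,-7,0,0,0,0,0],[12,-10.5,0,0,0,0,0],[15.5,-13.5,0,0,0,0,0],[19,-16.5,0,0,0,0,0],[22.5,-19.5,0,0,0,0,0],[25.5,-22,0,0,0,0,0],[28,-24.2,0,0,0,0,0]],
  ],
)

```text
time_s: 1.0
eef_pos: [0.3899, -0.1922, 0.2504]
eef_rot: [0.0, 0.979, 0.203, 0.0]
wrist_force: [0.8, -0.9, 0.4]
opening: 0.003
```

apply_moves(
  moves=[
    [[4,-3.5,0,0,0,0,0],[8,-7,0,0,0,0,0],[12,-10.5,0,0,0,0,0],[15.5,-13.5,0,0,0,0,0],[19,-16.5,1,0,0,0,0],[22.5,-19.5,2,0,0,0,0],[25.5,-22,4,0,0,0,0],[27.7,-24.2,6,0,0,0,0]],
  ],
)

```text
time_s: 1.8
eef_pos: [0.5482, 0.1403, 0.1898]
eef_rot: [0.0, 0.979, 0.204, 0.001]
wrist_force: [0.6, -0.7, 0.5]
opening: -0.003
```

Run:
```python
from h import *
np.set_printoptions(precision=4,suppress=True)
o=get_obs(); print({k:o[k] for k in("time_s","eef_pos","eef_rot","wrist_force","opening")})
from scipy.spatial.transform import Rotation as R
w,x,y,z=o["eef_rot"]; print((np.array([.548,.138,.08])-o["eef_pos"])@R.from_quat([x,y,z,w]).as_matrix())
a=camera("top")[120:280,190:430,::-1]; b=camera("side")[150:310,200:440,::-1]
cv2.imwrite("pics/1.png",cv2.resize(np.vstack([a,b]),None,fx=1.8,fy=1.8,interpolation=cv2.INTER_CUBIC))
```

```text
{'time_s': 1.8, 'eef_pos': array([0.5482, 0.1403, 0.1898]), 'eef_rot': array([0.    , 0.979 , 0.2037, 0.0006]), 'wrist_force': array([ 0.5938, -0.7491,  0.5091]), 'opening': -0.002650970916246005}
[-0.0013  0.002   0.1098]
```

View pics/1.png

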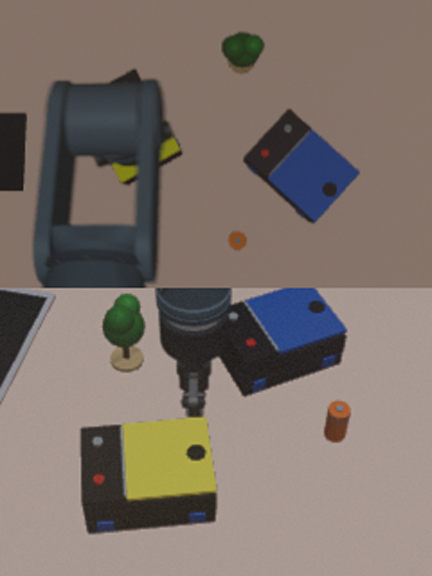

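In the side view the shut fingers hang right above the pad, with the tip at about (194,412) and the pad at (196,452) in the crop. Nothing has been disturbed. Going down to about 10 mm above the pad.

apply_moves(
  moves=[
    [[0,0.1,2.5,0,0,0,0],[0,0.1,5,0,0,0,0],[0,0.1,7,0,0,0,0],[0,0.1,8,0,0,0,0],[0,0.1,8,0,0,0,0]],
  ],
)

```text
time_s: 2.4
eef_pos: [0.5467, 0.1364, 0.1092]
eef_rot: [-0.0, 0.979, 0.203, -0.001]
wrist_force: [-0.3, 0.5, -0.4]
opening: -0.003
```

Run:
```python
from h import *
b=camera("side")[190:290,230:350,::-1]
cv2.imwrite("pics/2.png",cv2.resize(b,None,fx=5,fy=5,interpolation=cv2.INTER_CUBIC))
```

```text
(no output)
```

View pics/2.png

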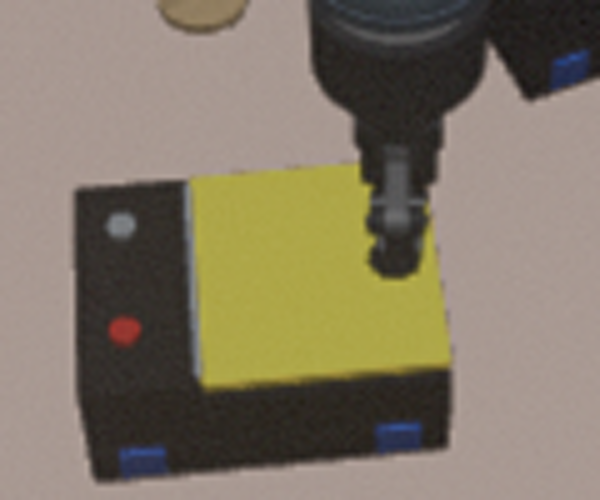

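The fingertip sits just over the pad, about 10 mm up, at (395,265) in the crop. Now the press, in small steps.

apply_moves(
  moves=[
    [[0.15,-0.1,0.3,0,0,0,0],[0.15,-0.1,0.6,0,0,0,0],[0.15,-0.1,0.9,0,0,0,0],[0.15,-0.1,1.1,0,0,0,0],[0.15,-0.1,1.2,0,0,0,0],[0.15,-0.1,1.3,0,0,0,0]],
  ],
)

```text
time_s: 3.05
eef_pos: [0.5487, 0.1385, 0.0975]
eef_rot: [0.0, 0.979, 0.203, 0.0]
wrist_force: [-2.1, -0.3, 3.5]
opening: -0.002
```

Contact. Continuing to the stop.

apply_moves(
  moves=[
    [[0,0,0.15,0,0,0,0],[0,0,0.3,0,0,0,0],[0,0,0.4,0,0,0,0],[0,0,0.5,0,0,0,0]],
  ],
)

```text
time_s: 3.45
eef_pos: [0.5487, 0.1384, 0.0933]
eef_rot: [0.0, 0.979, 0.203, -0.0]
wrist_force: [-7.8, -1.4, 17.1]
opening: -0.002
```

apply_moves(
  moves=[
    [[0,0,0.05,0,0,0,0],[0,0,0.1,0,0,0,0]],
  ],
)

```text
time_s: 3.65
eef_pos: [0.5488, 0.1384, 0.0932]
eef_rot: [0.0, 0.979, 0.203, -0.0]
wrist_force: [-10.0, -2.0, 21.8]
opening: 0.002
```

The force rose 5 N with only 0.1 mm of motion, so this is the hard stop. Releasing straight up, fast.

apply_moves(
  moves=[
    [[0,0,-4,0,0,0,0],[0,0,-9,0,0,0,0],[0,0,-14,0,0,0,0],[0,0,-18,0,0,0,0],[0,0,-20,0,0,0,0],[0,0,-20,0,0,0,0]],
  ],
)

```text
time_s: 4.25
eef_pos: [0.5506, 0.1387, 0.2953]
eef_rot: [0.001, 0.979, 0.203, 0.004]
wrist_force: [-0.2, 0.1, -0.0]
opening: -0.0
```

Run:
```python
from h import *
b=camera("side")[150:310,200:440,::-1]
cv2.imwrite("pics/3.png",cv2.resize(b,None,fx=3,fy=3,interpolation=cv2.INTER_CUBIC))
```

```text
(no output)
```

View pics/3.png

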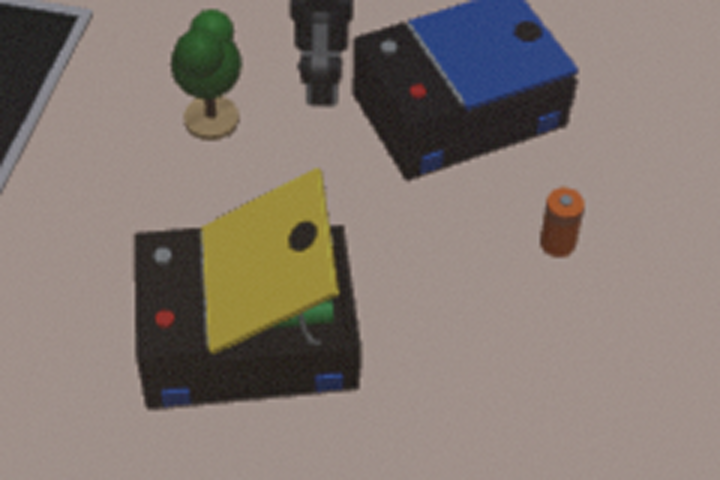

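The hatch is open, with its pad at (302,236), the fingers well above it and the blue hatch shut. Now waiting over two seconds without moving.

apply_moves(
  moves=[
    [[0,0,0,0,0,0,0],[0,0,0,0,0,0,0],[0,0,0,0,0,0,0],[0,0,0,0,0,0,0],[0,0,0,0,0,0,0],[0,0,0,0,0,0,0],[0,0,0,0,0,0,0],[0,0,0,0,0,0,0]],
  ],
)

```text
time_s: 5.1
eef_pos: [0.5487, 0.1385, 0.2913]
eef_rot: [-0.0, 0.979, 0.203, 0.0]
wrist_force: [0.3, 0.1, 0.6]
opening: 0.0
```

apply_moves(
  moves=[
    [[0,0,0,0,0,0,0],[0,0,0,0,0,0,0],[0,0,0,0,0,0,0],[0,0,0,0,0,0,0],[0,0,0,0,0,0,0],[0,0,0,0,0,0,0],[0,0,0,0,0,0,0],[0,0,0,0,0,0,0]],
  ],
)

```text
time_s: 5.9
eef_pos: [0.5487, 0.1385, 0.2913]
eef_rot: [0.0, 0.979, 0.203, -0.0]
wrist_force: [-0.5, -0.0, 0.3]
opening: -0.0
```

apply_moves(
  moves=[
    [[0,0,0,0,0,0,0],[0,0,0,0,0,0,0],[0,0,0,0,0,0,0],[0,0,0,0,0,0,0],[0,0,0,0,0,0,0],[0,0,0,0,0,0,0],[0,0,0,0,0,0,0],[0,0,0,0,0,0,0]],
  ],
)

```text
time_s: 6.7
eef_pos: [0.5487, 0.1385, 0.2913]
eef_rot: [0.0, 0.979, 0.203, -0.0]
wrist_force: [-0.5, -0.3, -0.1]
opening: -0.001
```

Run:
```python
from h import *
im=camera("side"); b=im[150:310,200:440,::-1]
cv2.imwrite("pics/4.png",cv2.resize(b,None,fx=3,fy=3,interpolation=cv2.INTER_CUBIC))
o=cv2.imread("pics/3.png"); n=cv2.imread("pics/4.png"); print("changed px",(cv2.absdiff(o,n).max(2)>40).sum())
o=cv2.imread("pics/side0.png")[:,:,::-1]
for nm,l,h in(("yellow",(22,120,60),(38,255,255)),("blue",(110,120,60),(125,255,255)),("orange",(3,150,80),(12,255,255)),("green",(50,100,20),(75,255,255))):
    for i in(o,im):
        m=cv2.inRange(cv2.cvtColor(np.ascontiguousarray(i[140:320,225:430]),cv2.COLOR_RGB2HSV),l,h); y,x=np.nonzero(m); print(nm,len(x),x.mean().round(1),y.mean().round(1))
```

```text
changed px 1113
yellow 1984 67.5 104.9
yellow 1799 63.6 97.1
blue 1242 136.8 29.1
blue 1278 136.0 30.4
orange 157 156.7 85.0
orange 147 159.1 83.9
green 348 36.8 19.1
green 444 42.4 30.9
```

View pics/4.png

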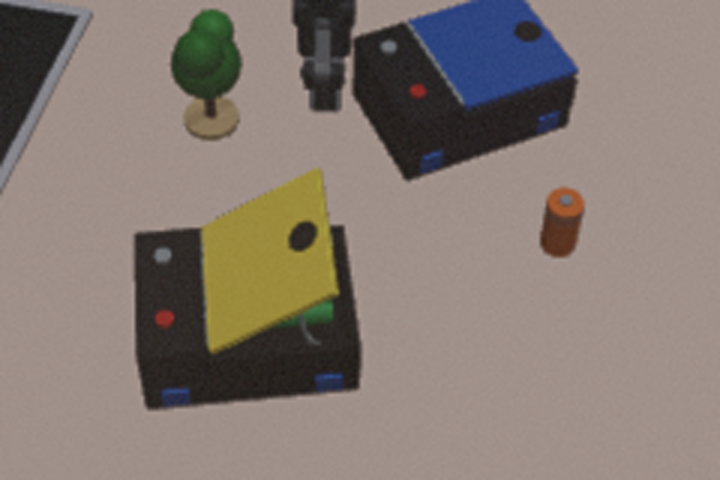

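The picture is the same 2.4 s later: the hatch is still open and only the fingers have settled slightly. Handing in.

```bash
python3 -c "
from bench import *
print(hand_in())"
```

```text
the job is handed in; nothing more can be done
None
```

The yellow hatch is open and I've handed the job in; `hand_in()` gives no verdict.

- **Press:** I found the pad at about (0.548, 0.138) m from both views. I pressed it once with the shut fingertips until it hit the stop, 5.7 mm down at about 22 N. I then pulled straight up by 20 cm.
- **Hatch:** It popped open, and the side pictures before and after a 2.4 s wait show it standing the same. I judged the opening by eye and did not measure the angle.
- **Other things:** The wrist force was back to noise level. The blue hatch looked shut, and the boxes, tree and cell had not visibly moved. I did not recheck the phone or screwdriver, but the arm's path stayed well away from both.
- **Disagreements:**
  - The two views put the pad at 76.7 mm high against the stated 80 mm. Contact fitted about 80 mm.
  - Two colour checks of the final picture shifted, orange by about 3 pixels and green by about 13. I put that down to the open hatch showing a green part inside and to the red stud being counted as orange, since the cell and tree look unmoved in the pictures.

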